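Tip out the rinse pot and stow the graded cups

TASK

Tip the steel rinse pot right over (its side lever swings it) so that all three rubber stoppers fall out into the white tray beneath it, then swing it back fully upright. Then stand the wide green cup in the empty pot, and after that the narrow white cup inside the green one, each set down on the bottom and not dropped. Do not handle the stoppers, and leave the bottle, the jar and the spanner where they are.

Things in the scene. Friction and masses are not known exactly. Their poses are not given: they have to be found in the camera images.
- stand: Fixed stand with the white catch tray (outside 240 x 134 x 45 mm, walls 5 mm) on the table. Origin on the table below the pot's tilting axis; x is the direction in which the pot pours, y (left of the pour) is the side with the lever, z up. The tray reaches from x = -60 to +180 mm. Two blue posts (36 x 10 mm, 141 mm high) at y = +-73 mm carry the pot; their feet reach to y = +-88 mm.
- tray (a point): Centre of the tray's inner floor, 5 mm above the table, with the axes of the stand.
- pivot (a point): Point on the pot's tilting axis (parallel to the stand's y), at the middle of the pot, 125 mm above the table, fixed; axes of the stand.
- pot (a joint): Tilt of the pot in rad: 0 upright against its stop (start), grows as the pot tips towards the stand's +x, 2.3 at the far stop (mouth pointing steeply down). The hinge is stiff (about 0.25 N m) and stays where it is left.
- pot_floor (a point): Centre of the inner floor of the pot, 30 mm below the tilting axis when upright; axes of the pot (z out of the mouth). Flared steel pot, 70 mm high, outside diameter 88 mm at the bottom and 116 mm at the rim, wall 4 mm, floor 5 mm thick, inner floor 80 mm across, inner depth 65 mm; its rim is 160 mm above the table when upright.
- lever_grip (a point): Middle of the free part of the black round handle bar of the pot's lever (14 mm thick, 50 mm long, parallel to the tilting axis, from y = 90 to 140 mm in the stand's frame). It is 105 mm from the axis: it leans 1.15 rad back (towards the stand's -x) from vertical when the pot is upright and 1.15 rad forward when it is fully tipped, and can be pushed either way from above. Axes of the pot.
- stopper0: Orange-red tapered rubber stopper, 29 mm diameter at the bottom, 33 mm at the top, 36 mm high; origin at the centre of the narrow end, z along its axis. Starts standing on the floor of the pot.
- stopper1: Second stopper, same.
- stopper2: Third stopper, same.
- wide_cup: Green plastic straight cup, open at the top, outside diameter 62 mm, height 98 mm, wall 3.5 mm (inside diameter 55 mm), floor 5 mm. Origin at the centre of its underside, z up its axis. Stands on the table left or right of the stand.
- wide_cup_floor (a point): Centre of the inner floor of the green cup, axes of the cup.
- narrow_cup: White plastic straight cup, open at the top, outside diameter 42 mm, height 128 mm, wall 3.5 mm, floor 5 mm. Origin at the centre of its underside, z up its axis. Stands on the table on the other side of the stand.
- sample_bottle: Bystander: capped amber bottle, 64 mm diameter, 150 mm high; origin under its centre.
- red_jar: Bystander: glass jar with a red lid, 60 mm diameter, 85 mm high; origin under its centre.
- spanner: Bystander: steel spanner, 170 mm long, lying on the table in front of the robot; origin under its centre, x along it.
Not all that is in view belongs to the job. Of the things shaped like the wide_cup, the green one is meant.

How it is judged:
By the outcome, as a careful person would: the job done as asked, in the order asked, and still so for the second after the job is handed in, with the robot touching nothing.
It also fails if it takes over 72 s, if anything falls off the work surface, if the arm or the gripper's body presses on something with over 40 N, if the wrist force passes 120 N, or if a joint passes its speed limit or range.

ROBOT

A 6-joint arm with a two-finger parallel gripper is mounted at the origin on the work surface. World frame = base frame: x ahead of the robot, y to its left, z up, the work surface at z = 0. Lengths are in m, angles in degrees, forces in N, time in s.
With the tool pointing down it reaches from about 0.375 to 0.9 m from the base axis. Payload 3.1 kg.
Tool frame: the origin (TCP) lies on the centre line of the jaws, within the pads' length; the fingertips stand 8 mm ahead of it and the grasp point (between the pads) lies 11 mm behind it (bot.tip_extent is the distance from the TCP to the fingertips, in m); z points along the fingers, y is the line along which they close (so a half turn about z gives the same grasp; the last joint's range is limited). The gripper opens to 87 mm and grips with 3 to 60 N. Pads are 19 mm wide; open, the fingers measure 117 mm over their backs; the gripper's body (75 mm by 190 mm) begins 51 mm behind the grasp point.
Start: joints at [-81.503, 30.224, 82.088, -0, 67.689, -10.227], TCP at [0.201, -0.592, 0.231] pointing down, gripper open.
Joint ranges: [-176.69, 176.69], [-43.24, 126.21], [12.49, 139.97], [-82, 262], [0, 151.66], [-163.58, 163.58]. Speed limits (degrees/s): [159.86, 159.86, 180, 180, 180, 180].

INTERFACE

Orientations are given as a 3x3 rotation matrix whose columns are the frame's x, y, z axes.
In Python, from rig import bot, vision, workorder gives the robot as it stands.
- The arm moves only by the shell command python3 -m handwheel 'ROWS'. ROWS is JSON, a list of rows, each an object with "delta_rot": the turn, a rotation vector about the tool's x, y, z in rad, a list of three; "xyz": the shift along the tool's x, y, z in mm, a list of three; "hand": the closure, from -1 (fully open) to 1 (shut). A call has exactly 5 rows; each row is the pose to reach, as a shift and turn from the pose commanded when the call began, along the tool's axes at that moment; what a row does not reach only later rows make up. A row lasts 1/8 s, in which the tool goes at most 62.5 mm and 10.7 degrees, less where a joint would pass 70% of its speed; a pose out of reach is approached as far as the arm can. A call with a gripper value outside its range is refused whole. The fingers move at their own pace and stop on an object; the grip force is fixed at half the most. Time passes only in rows, so rows that repeat a pose let the fingers close, or fill a call up. It gives the time, the measured TCP pose, the force, the opening and the grip force at its end, in the units of the state.
- bot.read_state(): the state, without advancing time (a new reading comes with each control period).
- vision.capture(name): name is "side" or "top"; returns the picture (400x640x3 uint8, red, green, blue); there is no depth.
- vision.camera_model(name): a dict with "camera_matrix" (3x3 intrinsics, pixels), "dist_coeffs" ([k1, k2, p1, p2, k3] as OpenCV has them; the pictures are not rectified), "camera_from_world" (4x4, takes a point from world to camera coordinates). Camera axes: x right, y up, looking along -z (the intrinsics and any distortion apply to the point x, -y, -z); pixel columns grow to the right and rows downward; lengths in m; the calibration is good to about 2 mm. A picture is of the moment at which its call begins. camera_model takes no time and is no camera call.
- workorder.hand_in(): hands the job in; it is judged then, once.
The state is a dict: "time_s": time; "joint_positions": joint angles; "qvel": joint speeds; "tau": joint torques, N m; "position": TCP position; "tcp_rot": TCP orientation; "force": force on the tool from outside, world axes, zero at the start; "moment": the same for the moment, N m; "opening": opening from 0.0 (shut) to 1.0 (fully open); "grasp_force": force on a finger pad.
Only numpy, scipy, OpenCV 4.12 (cv2) and the standard library are available. Lean on these libraries where they do the work, as an engineer would, in place of code of your own. Each camera call takes 0.05 s, during which the arm holds its last target. There are 200 camera calls.

## Working session

There is one attempt and no reset: what is moved stays moved. The work goes in short steps, Python scripts to look and compute and a shell command to move; the robot and the scene stay as the last step left them, time stands still between calls to the robot, and variables do not carry over. Pictures are saved under pics/ and viewed, at most 14 in all, crops included, and the job is handed in when it is done.

```bash
mkdir -p pics; ls; python3 - <<'E'
from rig import bot,vision
import cv2,numpy as np
for n in("side","top"):
    im=vision.capture(n); cv2.imwrite(f"pics/{n}0.png",im[:,:,::-1]); m=vision.camera_model(n)
    print(n,np.round(m["camera_matrix"],1).tolist(),m["dist_coeffs"],np.round(m["camera_from_world"],3).tolist())
s=bot.read_state();print(s["position"],np.round(s["tcp_rot"],3).tolist(),s["opening"],s["time_s"])
E
```

```text
pics
side [[389.9, 0.0, 319.6], [0.0, 389.9, 202.2], [0.0, 0.0, 1.0]] [-0.00357561  0.          0.          0.          0.        ] [[-0.936, -0.353, -0.008, 0.515], [0.263, -0.712, 0.651, -0.222], [-0.235, 0.607, 0.759, -0.962], [0.0, 0.0, 0.0, 1.0]]
top [[471.4, 0.0, 315.6], [0.0, 471.4, 196.2], [0.0, 0.0, 1.0]] [-0.13121079  0.          0.          0.          0.        ] [[0.024, -1.0, 0.004, 0.012], [0.998, 0.025, 0.058, -0.534], [-0.058, 0.002, 0.998, -1.464], [0.0, 0.0, 0.0, 1.0]]
[ 0.20056676 -0.59127085  0.22966625] [[0.947, 0.321, -0.0], [0.321, -0.947, 0.002], [0.0, -0.002, -1.0]] 0.9996937651562638 0.1
```

View pics/side0.png

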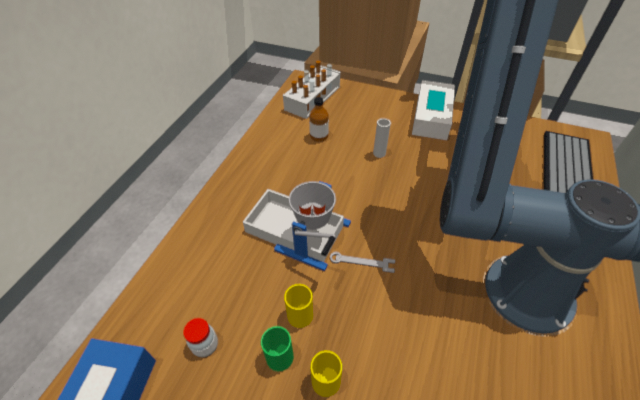

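View pics/top0.png

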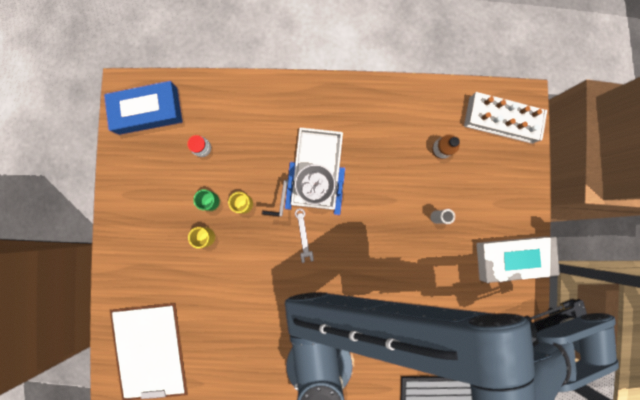

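The side view shows the green cup at (278,348), yellow cups at (299,305) and (326,373), and the pot at (313,203) with its lever bar near (328,245). The white cup is at (382,138), the bottle at (319,120) and the jar at (201,337). The top view has the green cup at (206,200), yellow at (239,202) and (200,238), the pot at (314,183), the lever bar at (270,212) and the white cup at (445,216). Three cups share the wide cup's shape, and the green one fits the description by colour. I'll confirm it in a crop.

```bash
cat > h.py <<'E'
from rig import bot,vision
import cv2,numpy as np
from scipy.optimize import least_squares
def ray(n,uv):
    m=vision.camera_model(n);K=np.array(m["camera_matrix"]);d=np.array(m["dist_coeffs"]);T=np.array(m["camera_from_world"])
    p=cv2.undistortPoints(np.array(uv,float).reshape(-1,1,2),K,d)[:,0]
    v=np.c_[p[:,0],-p[:,1],-np.ones(len(p))]@T[:3,:3]
    return -T[:3,:3].T@T[:3,3],v
def onz(n,uv,z):
    o,v=ray(n,uv);return (o+v*((z-o[2])/v[:,2:]))[:,:2]
def proj(n,P):
    m=vision.camera_model(n);T=np.array(m["camera_from_world"]);c=np.atleast_2d(P)@T[:3,:3].T+T[:3,3]
    c=c*[1,-1,-1];return cv2.projectPoints(c,np.zeros(3),np.zeros(3),np.array(m["camera_matrix"]),np.array(m["dist_coeffs"]))[0][:,0]
def hsv(im):return cv2.cvtColor(im,cv2.COLOR_RGB2HSV)
def blobs(mask,amin=20):
    k,l,s,c=cv2.connectedComponentsWithStats(mask.astype(np.uint8));return [(l==i,s[i],c[i]) for i in range(1,k) if s[i,4]>=amin]
def rim(n,mask,z,r):
    "rim circle (radius known) from the part of the silhouette farthest from the camera's foot"
    c=max(cv2.findContours(mask.astype(np.uint8),cv2.RETR_EXTERNAL,cv2.CHAIN_APPROX_NONE)[0],key=len)[:,0]
    P=onz(n,c,z);o,_=ray(n,[[0,0]]);u=P.mean(0)-o[:2];u/=np.linalg.norm(u)
    Q=P[(P-P.mean(0))@u>0]
    f=least_squares(lambda a:np.hypot(*(Q-a[:2]).T)-r,P.mean(0),loss="soft_l1",f_scale=.002)
    return f.x,np.sqrt(np.mean(f.fun**2)),len(Q)
E
python3 - <<'E'
from h import *
I={n:vision.capture(n) for n in("top","side")}
cv2.imwrite("pics/crop1.png",cv2.resize(I["top"][110:260,180:360,::-1],None,fx=4,fy=4,interpolation=cv2.INTER_CUBIC))
for n in I:
    h=hsv(I[n]);o,_=ray(n,[[0,0]]);print(n,"cam",o.round(3))
    g=(h[...,0]>55)&(h[...,0]<85)&(h[...,1]>120)&(h[...,2]>40)
    for m,s,c in blobs(g,60):print("green",s,c.round(1),rim(n,m,.098,.031))
    b=(h[...,0]>100)&(h[...,0]<125)&(h[...,1]>150)&(h[...,2]>60)
    for m,s,c in blobs(b,20):print("blue",s,c.round(1),onz(n,[c],.141).round(3))
    k=(h[...,2]<45)
    for m,s,c in blobs(k,15):
        if s[4]<400:print("black",s,c.round(1),onz(n,[c],.168).round(3))
    w=(h[...,1]<40)&(h[...,2]>90)
    for m,s,c in blobs(w,60):
        if s[4]<5000:print("grey",s,c.round(1),onz(n,[c],.128).round(3))
E
```

```text
top cam [0.447 0.028 1.493]
green [195 190  24  20 365] [206.  199.8] (array([0.5108723 , 0.35400464]), np.float64(0.00259201536474005), 31)
blue [ 106   82   75   51 2053] [144.1 108.7] [[0.774 0.541]]
blue [286 163   8  45 155] [289.6 185.7] [[0.555 0.101]]
blue [335 169   9  45 155] [339.3 191. ] [[ 0.543 -0.042]]
black [290 293  36   6 112] [306.9 295.7] [[0.245 0.043]]
black [566 299  14  11  54] [571.6 303.4] [[ 0.229 -0.733]]
black [581 314  28   6 133] [593.8 316.4] [[ 0.189 -0.807]]
black [294 318  25  11 112] [306.  323.7] [[0.167 0.044]]
black [325 327  24   9 116] [336.9 331.1] [[ 0.148 -0.043]]
black [355 334  31  11 167] [370.5 338.5] [[ 0.128 -0.139]]
black [533 339   6   8  28] [535.8 342.6] [[ 0.115 -0.623]]
black [392 342  63  15 366] [420.3 349.1] [[ 0.099 -0.281]]
black [578 387  30  13 171] [590.4 394. ] [[-0.047 -0.81 ]]
grey [ 465   93   82   49 2302] [504.4 118.6] [[ 0.775 -0.538]]
grey [120  94  39  23 618] [138.8 105. ] [[0.788 0.563]]
grey [ 291  128   51   82 3373] [316.5 168.4] [[0.608 0.024]]
grey [195 139  16  17  98] [204.6 149.5] [[0.657 0.355]]
grey 
[... 2669 characters left out ...]
 [311 123  17  15 186] [319.  130.2] [[ 0.649 -0.26 ]]
grey [550 133   7  59 372] [552.7 163. ] [[-0.007 -0.35 ]]
grey [557 134   9  59 372] [560.9 163.8] [[-0.028 -0.354]]
grey [565 136   9  54 330] [568.8 162. ] [[-0.049 -0.369]]
grey [573 137   9  46 284] [576.8 159.9] [[-0.07  -0.386]]
grey [580 139  10  41 261] [584.8 159.5] [[-0.091 -0.395]]
grey [ 243  181  102   81 4045] [294.2 217.1] [[0.588 0.074]]
grey [330 252  65  20 409] [363.6 261.3] [[0.392 0.136]]
grey [633 263   7  41 155] [637.1 277. ] [[-0.174 -0.032]]
grey [555 310  21  18  72] [563.3 322.1] [[-0.022  0.133]]
grey [187 326  30  30 395] [204.9 344.8] [[0.626 0.424]]
grey [ 75 364  41  36 908] [ 95.8 382.8] [[0.777 0.555]]
```

View pics/crop1.png

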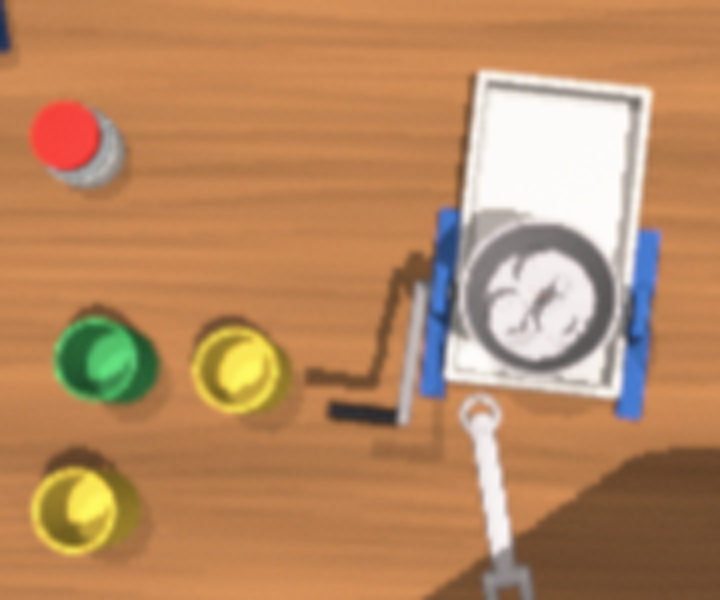

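The crop shows the green cup with its rim centre at crop (98,359), and its two lookalikes are plainly yellow, at (238,368) and (76,510), so the green one is meant. The pot rim is at (541,297), the lever bar spans (330..400,413), and the tray's far corners are at (481,72) and (651,90).

```bash
python3 - <<'E'
from h import *
def t(x,y,z):return onz("top",[[(x+.5)/4-.5+180,(y+.5)/4-.5+110]],z)[0]
print("green",t(98,359,.098),"pot rim",t(541,297,.16),"yellowA",t(238,368,.098),"yellowB",t(76,510,.098))
print("bar ends",t(330,411,.168),t(398,415,.168))
a,b,c,d=t(481,72,.045),t(651,90,.045),t(446,380,.045),t(617,395,.045)
print("tray",a,b,c,d,"W",np.linalg.norm(a-b),"L",np.linalg.norm(a-c),np.linalg.norm(b-d))
ctr=(a+b+c+d)/4;x=(a+b-c-d);x/=np.linalg.norm(x);yaw=np.degrees(np.arctan2(x[1],x[0]));y=np.array([-x[1],x[0]])
o=ctr-.06*x;print("ctr",ctr,"yaw",yaw,"origin",o,"bar pred",o-.096*x+.115*y)
I={n:vision.capture(n) for n in("top","side")}
for n,p in(("top",(442,216)),("side",(381,137))):
    h=hsv(I[n]);w=(h[...,1]<60)&(h[...,2]>80)
    for m,s,c in blobs(w,60):
        if m[p[1],p[0]] or np.hypot(*(c-p))<6:print(n,"narrow",s,rim(n,m,.128,.021))
    Kh=h[...,0];y=(Kh>24)&(Kh<34)&(h[...,1]>150)
    for m,s,c in blobs(y,60):print(n,"yel",c.round(),rim(n,m,.098,.031)[0])
    r=((Kh<4)|(Kh>176))&(h[...,1]>170)&(h[...,2]>90)
    for m,s,c in blobs(r,60):print(n,"red",c.round(),onz(n,[c],.085))
s=vision.camera_model
print(proj("side",[[.4728,.1375,.168]]))
E
```

```text
green [0.51104722 0.3573057 ] pot rim [0.56004472 0.02816009] yellowA [0.5069767  0.25186432] yellowB [0.39826273 0.36994422]
bar ends [0.47532861 0.17460442] [0.47373004 0.12661981]
tray [0.74432395 0.07911169] [ 0.7334865  -0.05344313] [0.50400701 0.09957801] [ 0.49569768 -0.0320902 ] W 0.13299710808878343 L 0.241186860167803 0.2387456214161967
ctr [0.61937879 0.02328909] yaw -4.998858689323901 origin [0.559607   0.02851725] bar pred [0.47399277 0.15144488]
top narrow [431 209  24  15 281] (array([ 0.47813849, -0.3609344 ]), np.float64(0.0007907565182238075), 28)
top yel [242. 202.] [0.50084253 0.22919593]
top yel [203. 235.] [0.40358726 0.33982509]
top red [196. 143.] [[0.68119645 0.39308748]]
side narrow [374 119  17  39 459] (array([ 0.47427761, -0.34814575]), np.float64(0.01427499062437004), 45)
side yel [299. 305.] [0.50420516 0.253364  ]
side yel [326. 372.] [0.39618961 0.37117008]
side red [196. 331.] [[0.67695756 0.3948421 ]]
[[329.78500826 241.29703417]]
```

The measurements agree:
- **Stand:** origin (0.560, 0.028), yaw −5°. The tray measures 133 × 240 mm, and the lever bar is at its predicted spot.
- **Green cup:** (0.511, 0.358).
- **White cup:** about (0.477, −0.360), to be rechecked before the grasp.

I'll cage the lever bar loosely between the fingers, which close along the stand's x.

```bash
cat > d.py <<'E'
import sys,numpy as np
from rig import bot
from scipy.spatial.transform import Rotation as R
# python3 d.py x y z(mm, stand frame) : shift (mm, tool axes) and turn to a down pose, tool y = stand x; no args: state in stand frame
O=np.array([.5598,.0284,0]);S=R.from_euler("z",-5,degrees=True).as_matrix();s=bot.read_state()
p=np.array(s["position"]);T=np.array(s["tcp_rot"]);G=S@np.array([[0,1,0],[1,0,0],[0,0,-1.]])
print("t",round(s["time_s"],2),"stand mm",((p-O)@S*1000).round(1),"F(stand)",(np.array(s["force"])@S).round(1),"op mm",round(s["opening"]*87,1),"grip",round(s["grasp_force"],1),"j6",round(s["joint_positions"][5]))
if len(sys.argv)>3:
    t=O+S@(np.array([float(a) for a in sys.argv[1:4]])/1000);print("xyz",((t-p)@T*1000).round(1),"rot",R.from_matrix(T.T@G).as_rotvec().round(3))
E
python3 -m handwheel '[{"xyz":[40,-36,-6],"delta_rot":[0,0,-0.18],"hand":0.3},{"xyz":[80,-72,-12],"delta_rot":[0,0,-0.36],"hand":0.3},{"xyz":[120,-108,-18],"delta_rot":[0,0,-0.54],"hand":0.3},{"xyz":[160,-144,-24],"delta_rot":[0,0,-0.72],"hand":0.3},{"xyz":[200,-180,-30],"delta_rot":[0,0,-0.9],"hand":0.3}]'
python3 d.py -140 -150 270; python3 d.py -96 115 230
```

```text
time_s: 0.92
position: [0.333, -0.3557, 0.2609]
tcp_rot: [[0.332, 0.943, 0.0], [0.943, -0.332, -0.0], [-0.0, 0.001, -1.0]]
force: [1.1, 0.4, 0.8]
opening: 0.517
grasp_force: 0.0
t 0.93 stand mm [-192.5 -402.4  260.9] F(stand) [1.  0.4 0.8] op mm 45.0 grip 0.0 j6 -41
xyz [257.6 -11.9  -9.2] rot [ 0.001  0.    -0.251]
t 0.93 stand mm [-192.5 -402.4  260.9] F(stand) [1.  0.4 0.8] op mm 45.0 grip 0.0 j6 -41
xyz [525.2 -35.2  30.8] rot [ 0.001  0.    -0.251]
```

```bash

python3 -m handwheel '[{"xyz":[52,-2,-2],"delta_rot":[0,0,-0.05],"hand":0.3},{"xyz":[104,-5,-4],"delta_rot":[0,0,-0.1],"hand":0.3},{"xyz":[156,-7,-6],"delta_rot":[0,0,-0.15],"hand":0.3},{"xyz":[208,-10,-8],"delta_rot":[0,0,-0.2],"hand":0.3},{"xyz":[258,-12,-9],"delta_rot":[0,0,-0.251],"hand":0.3}]' >/dev/null
python3 -m handwheel '[{"xyz":[53,9,0],"delta_rot":[0,0,0],"hand":0.3},{"xyz":[106,18,0],"delta_rot":[0,0,0],"hand":0.3},{"xyz":[159,27,0],"delta_rot":[0,0,0],"hand":0.3},{"xyz":[212,36,10],"delta_rot":[0,0,0],"hand":0.3},{"xyz":[265,44,30],"delta_rot":[0,0,0],"hand":0.3}]'
python3 d.py -96 115 157
python3 - <<'E'
from h import *
for n in("top","side"):cv2.imwrite(f"pics/{n}2.png",vision.capture(n)[...,::-1])
im=np.vstack([cv2.resize(cv2.imread("pics/side2.png")[170:290,230:430],None,fx=2.5,fy=2.5),cv2.resize(cv2.imread("pics/top2.png")[130:250,200:400],None,fx=2.5,fy=2.5)]);cv2.imwrite("pics/c2.png",im)
E
```

```text
time_s: 2.17
position: [0.4777, 0.1514, 0.2402]
tcp_rot: [[0.093, 0.996, 0.004], [0.996, -0.093, 0.0], [0.0, 0.004, -1.0]]
force: [0.4, -0.7, -0.3]
opening: 0.354
grasp_force: 0.0
t 2.17 stand mm [-92.5 115.3 240.2] F(stand) [ 0.5 -0.6 -0.3] op mm 30.8 grip 0.0 j6 10
xyz [-0.4 -3.8 83.2] rot [ 0.004 -0.    -0.006]
```

View pics/c2.png

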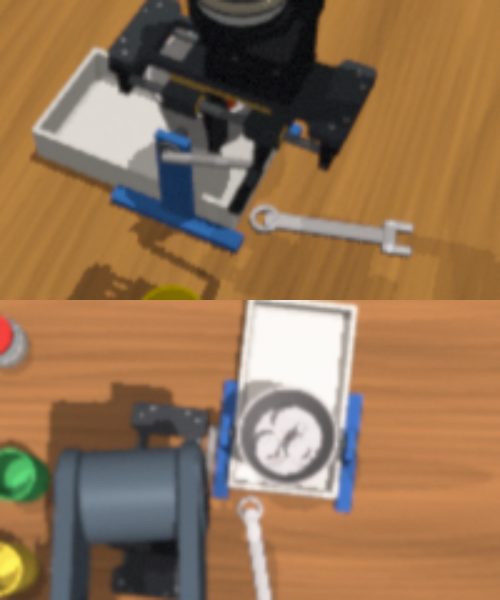

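The crop shows the gripper open about 30 mm directly over the lever bar, with its wide body clear of the pot and posts. I'll descend over the bar.

```bash

python3 -m handwheel '[{"xyz":[0,-2,25],"delta_rot":[0,0,0],"hand":0.3},{"xyz":[0,-3,50],"delta_rot":[0,0,0],"hand":0.3},{"xyz":[0,-3,75],"delta_rot":[0,0,0],"hand":0.3},{"xyz":[0,-3,83],"delta_rot":[0,0,0],"hand":0.3},{"xyz":[0,-3,83],"delta_rot":[0,0,0],"hand":0.4}]' >/dev/null
python3 d.py -96 115 157
python3 - <<'E'
import numpy as np
for a in np.linspace(-1.15,1.15,13): print(round(a+1.15,2),"rel start  y(tool)",round(105*(np.sin(a)+np.sin(1.15))),"z(tool)",round(-105*(np.cos(a)-np.cos(1.15))))
E
```

```text
t 2.9 stand mm [-96.5 112.9 156.6] F(stand) [-1.6 -0.2  0.7] op mm 27.4 grip 0.0 j6 10
xyz [ 2.1  0.5 -0.4] rot [-0.     0.    -0.006]
0.0 rel start  y(tool) 0 z(tool) 0
0.19 rel start  y(tool) 10 z(tool) -17
0.38 rel start  y(tool) 23 z(tool) -33
0.57 rel start  y(tool) 39 z(tool) -45
0.77 rel start  y(tool) 57 z(tool) -54
0.96 rel start  y(tool) 76 z(tool) -60
1.15 rel start  y(tool) 96 z(tool) -62
1.34 rel start  y(tool) 116 z(tool) -60
1.53 rel start  y(tool) 135 z(tool) -54
1.72 rel start  y(tool) 153 z(tool) -45
1.92 rel start  y(tool) 169 z(tool) -33
2.11 rel start  y(tool) 182 z(tool) -17
2.3 rel start  y(tool) 192 z(tool) 0
```

```bash

python3 -m handwheel '[{"xyz":[0,8,-9],"delta_rot":[0,0,0],"hand":0.4},{"xyz":[0,15,-17],"delta_rot":[0,0,0],"hand":0.4},{"xyz":[0,21,-25],"delta_rot":[0,0,0],"hand":0.4},{"xyz":[0,28,-33],"delta_rot":[0,0,0],"hand":0.4},{"xyz":[0,36,-39],"delta_rot":[0,0,0],"hand":0.4}]' >/dev/null; python3 d.py -60 115 196
python3 -m handwheel '[{"xyz":[0,8,-6],"delta_rot":[0,0,0],"hand":0.4},{"xyz":[0,17,-11],"delta_rot":[0,0,0],"hand":0.4},{"xyz":[0,26,-15],"delta_rot":[0,0,0],"hand":0.4},{"xyz":[0,35,-18],"delta_rot":[0,0,0],"hand":0.4},{"xyz":[0,45,-21],"delta_rot":[0,0,0],"hand":0.4}]' >/dev/null; python3 d.py -15 115 217
python3 - <<'E'
from h import *
cv2.imwrite("pics/c3.png",cv2.resize(vision.capture("side")[150:290,220:420,::-1],None,fx=3,fy=3))
E
```

```text
t 3.52 stand mm [-70.1 113.2 196. ] F(stand) [-19.2   2.   12.5] op mm 26.3 grip 9.8 j6 9
xyz [ 1.8 10.1 -0.2] rot [-0.022  0.001 -0.006]
t 4.15 stand mm [-16.  113.1 218.3] F(stand) [-3.7  0.   1.7] op mm 26.5 grip 2.0 j6 9
xyz [1.9 0.9 1.3] rot [-0.    -0.    -0.005]
```

View pics/c3.png

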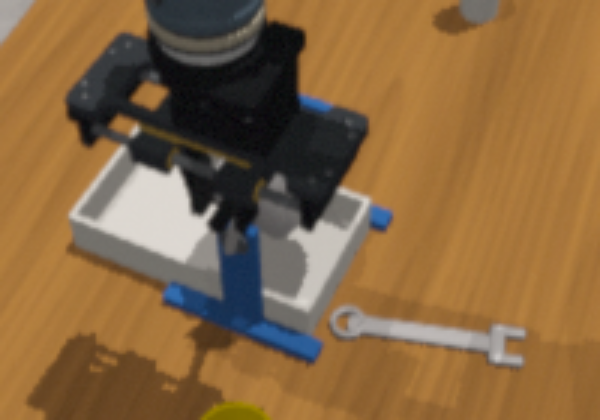

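The picture shows the pot tilted, with the bar still held between the fingers. I'll continue over the top to the far stop.

```bash

python3 -m handwheel '[{"xyz":[0,10,-1],"delta_rot":[0,0,0],"hand":0.4},{"xyz":[0,20,-2],"delta_rot":[0,0,0],"hand":0.4},{"xyz":[0,30,-1],"delta_rot":[0,0,0],"hand":0.4},{"xyz":[0,40,0],"delta_rot":[0,0,0],"hand":0.4},{"xyz":[0,50,3],"delta_rot":[0,0,0],"hand":0.4}]' >/dev/null; python3 d.py
python3 -m handwheel '[{"xyz":[0,9,3],"delta_rot":[0,0,0],"hand":0.4},{"xyz":[0,18,7],"delta_rot":[0,0,0],"hand":0.4},{"xyz":[0,27,12],"delta_rot":[0,0,0],"hand":0.4},{"xyz":[0,35,18],"delta_rot":[0,0,0],"hand":0.4},{"xyz":[0,43,24],"delta_rot":[0,0,0],"hand":0.4}]' >/dev/null; python3 d.py
python3 -m handwheel '[{"xyz":[0,7,8],"delta_rot":[0,0,0],"hand":0.4},{"xyz":[0,13,16],"delta_rot":[0,0,0],"hand":0.4},{"xyz":[0,18,24],"delta_rot":[0,0,0],"hand":0.4},{"xyz":[0,23,33],"delta_rot":[0,0,0],"hand":0.4},{"xyz":[0,26,34],"delta_rot":[0,0,0],"hand":0.4}]' >/dev/null; python3 d.py
python3 - <<'E'
from h import *
a=vision.capture("side")[130:290,200:400,::-1];b=vision.capture("top")[110:230,250:400,::-1]
cv2.imwrite("pics/c4.png",np.hstack([cv2.resize(a,(400,320)),cv2.resize(b,(400,320))]))
E
```

```text
t 4.83 stand mm [ 35.3 112.6 213.3] F(stand) [-3.1  0.1  0.8] op mm 26.3 grip 1.4 j6 8
t 5.45 stand mm [ 77.8 112.4 189. ] F(stand) [-2.6  0.5  1.6] op mm 26.5 grip 1.6 j6 7
t 6.08 stand mm [101.4 112.1 153.7] F(stand) [-7.5  0.7 -0.6] op mm 25.8 grip 3.7 j6 7
```

View pics/c4.png

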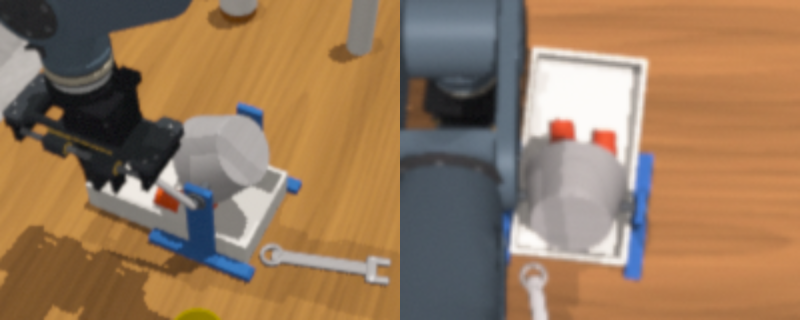

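Two stoppers are visible in the tray, with the third probably under the pot's mouth. I'll press lightly once more at the stop, then swing back and recheck.

```bash

python3 -m handwheel '[{"xyz":[0,3,2],"delta_rot":[0,0,0],"hand":0.4},{"xyz":[0,4,3],"delta_rot":[0,0,0],"hand":0.4},{"xyz":[0,4,3],"delta_rot":[0,0,0],"hand":0.4},{"xyz":[0,4,3],"delta_rot":[0,0,0],"hand":0.4},{"xyz":[0,-4,0],"delta_rot":[0,0,0],"hand":0.4}]' >/dev/null; python3 d.py
python3 -m handwheel '[{"xyz":[0,-6,-4],"delta_rot":[0,0,0],"hand":0.4},{"xyz":[0,-11,-11],"delta_rot":[0,0,0],"hand":0.4},{"xyz":[0,-16,-20],"delta_rot":[0,0,0],"hand":0.4},{"xyz":[0,-22,-28],"delta_rot":[0,0,0],"hand":0.4},{"xyz":[0,-29,-36],"delta_rot":[0,0,0],"hand":0.4}]' >/dev/null; python3 d.py
```

```text
t 6.8 stand mm [100.1 112.3 155.3] F(stand) [ 1.2 -0.1 -0.2] op mm 26.3 grip 0.0 j6 7
t 7.42 stand mm [ 73.3 112.3 193.7] F(stand) [ 5.4 -0.   1.2] op mm 26.1 grip 2.9 j6 7
```

```bash

python3 -m handwheel '[{"xyz":[0,-10,-2],"delta_rot":[0,0,0],"hand":0.4},{"xyz":[0,-19,-8],"delta_rot":[0,0,0],"hand":0.4},{"xyz":[0,-28,-13],"delta_rot":[0,0,0],"hand":0.4},{"xyz":[0,-37,-17],"delta_rot":[0,0,0],"hand":0.4},{"xyz":[0,-46,-20],"delta_rot":[0,0,0],"hand":0.4}]' >/dev/null; python3 d.py
python3 -m handwheel '[{"xyz":[0,-10,-3],"delta_rot":[0,0,0],"hand":0.4},{"xyz":[0,-20,-4],"delta_rot":[0,0,0],"hand":0.4},{"xyz":[0,-30,-5],"delta_rot":[0,0,0],"hand":0.4},{"xyz":[0,-40,-4],"delta_rot":[0,0,0],"hand":0.4},{"xyz":[0,-50,-3],"delta_rot":[0,0,0],"hand":0.4}]' >/dev/null; python3 d.py
python3 -m handwheel '[{"xyz":[0,-10,3],"delta_rot":[0,0,0],"hand":0.4},{"xyz":[0,-19,6],"delta_rot":[0,0,0],"hand":0.4},{"xyz":[0,-28,10],"delta_rot":[0,0,0],"hand":0.4},{"xyz":[0,-37,15],"delta_rot":[0,0,0],"hand":0.4},{"xyz":[0,-45,21],"delta_rot":[0,0,0],"hand":0.4}]' >/dev/null; python3 d.py -101 113 157
```

```text
t 8.05 stand mm [ 26.6 112.9 214.3] F(stand) [ 4.  -0.3  3. ] op mm 26.5 grip 1.9 j6 8
t 8.68 stand mm [-26.8 112.9 214.1] F(stand) [ 2.9 -0.3 -0.5] op mm 26.0 grip 1.3 j6 9
t 9.3 stand mm [-71.2 113.3 193.2] F(stand) [ 1.9 -1.1  1.7] op mm 26.5 grip 1.0 j6 9
xyz [ -0.5 -29.8  36.2] rot [ 0.    -0.    -0.006]
```

```bash

python3 -m handwheel '[{"xyz":[0,-8,6],"delta_rot":[0,0,0],"hand":0.4},{"xyz":[0,-15,14],"delta_rot":[0,0,0],"hand":0.4},{"xyz":[0,-21,22],"delta_rot":[0,0,0],"hand":0.4},{"xyz":[0,-26,30],"delta_rot":[0,0,0],"hand":0.4},{"xyz":[0,-32,37],"delta_rot":[0,0,0],"hand":0.4}]' >/dev/null; python3 d.py
python3 -m handwheel '[{"xyz":[0,-3,1],"delta_rot":[0,0,0],"hand":0.4},{"xyz":[0,-5,2],"delta_rot":[0,0,0],"hand":0.4},{"xyz":[0,-6,2],"delta_rot":[0,0,0],"hand":0.4},{"xyz":[0,-6,2],"delta_rot":[0,0,0],"hand":0.4},{"xyz":[0,-6,2],"delta_rot":[0,0,0],"hand":0.4}]' >/dev/null; python3 d.py -96 113 250
```

```text
t 9.93 stand mm [-100.8  113.4  156.2] F(stand) [ 8.3 -1.  -1.8] op mm 26.1 grip 4.1 j6 10
t 10.55 stand mm [-101.5  113.5  155. ] F(stand) [13.6 -1.7 -6.9] op mm 26.2 grip 7.3 j6 10
xyz [ -0.3   6.9 -94.9] rot [ 0.015 -0.001 -0.006]
```

```bash

python3 -m handwheel '[{"xyz":[0,10,0],"delta_rot":[0,0,0],"hand":0.2},{"xyz":[0,10,0],"delta_rot":[0,0,0],"hand":0.0},{"xyz":[0,10,-30],"delta_rot":[0,0,0],"hand":0.0},{"xyz":[0,10,-70],"delta_rot":[0,0,0],"hand":-1},{"xyz":[0,10,-95],"delta_rot":[0,0,0],"hand":-1}]' >/dev/null; python3 d.py
python3 -m handwheel '[{"xyz":[42,4,0],"delta_rot":[0,0,0],"hand":-1},{"xyz":[84,8,0],"delta_rot":[0,0,0],"hand":-1},{"xyz":[126,12,0],"delta_rot":[0,0,0],"hand":-1},{"xyz":[168,16,0],"delta_rot":[0,0,0],"hand":-1},{"xyz":[210,18,0],"delta_rot":[0,0,0],"hand":-1}]' >/dev/null; python3 d.py -78 324 78
python3 - <<'E'
from h import *
a=vision.capture("side")[160:300,220:400,::-1];b=vision.capture("top")[110:230,180:350,::-1]
cv2.imwrite("pics/c5.png",np.hstack([cv2.resize(a,(400,311)),cv2.resize(b,(400,311))]))
for n in("top","side"):
  h=hsv(vision.capture(n));r=((h[...,0]<8)|(h[...,0]>176))&(h[...,1]>170)&(h[...,2]>80)
  for m,s,c in blobs(r,8):print(n,s,c.round(),onz(n,[c],.02).round(3))
E
```

```text
t 11.18 stand mm [-100.2  113.5  250.4] F(stand) [-0.1 -0.5 -0. ] op mm 56.3 grip 0.0 j6 10
t 11.8 stand mm [-81.4 324.  248.5] F(stand) [ 0.6 -0.5 -0.7] op mm 86.5 grip 0.0 j6 30
xyz [  0.4   4.  170.4] rot [-0.004  0.002 -0.005]
top [187 135  18  17 232] [195. 143.] [[0.693 0.412]]
top [312 155   8   8  56] [315. 159.] [[0.651 0.029]]
top [323 160   7   8  45] [326. 163.] [[ 0.639 -0.006]]
side [184 318  25  26 504] [196. 330.] [[0.708 0.377]]
```

View pics/c5.png

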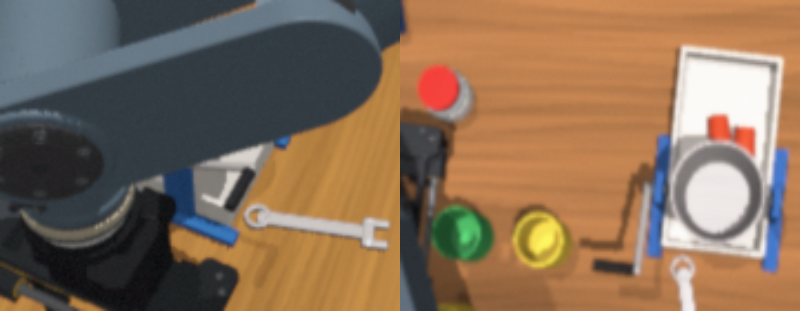

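The pot is upright and empty. Two stoppers are visible in the tray at crop (718,128) and (745,140), and the third should be beneath the pot, which I'll check from the side later. Now I'll grasp the green cup.

```bash

python3 -m handwheel '[{"xyz":[0,3,40],"delta_rot":[0,0,0],"hand":-1},{"xyz":[0,3,80],"delta_rot":[0,0,0],"hand":-1},{"xyz":[0,3,120],"delta_rot":[0,0,0],"hand":-1},{"xyz":[0,3,150],"delta_rot":[0,0,0],"hand":-1},{"xyz":[0,3,170],"delta_rot":[0,0,0],"hand":-1}]' >/dev/null; python3 d.py -78 324 78
python3 -m handwheel '[{"xyz":[0,0,0],"delta_rot":[0,0,0],"hand":0},{"xyz":[0,0,0],"delta_rot":[0,0,0],"hand":1},{"xyz":[0,0,0],"delta_rot":[0,0,0],"hand":1},{"xyz":[0,0,0],"delta_rot":[0,0,0],"hand":1},{"xyz":[0,0,0],"delta_rot":[0,0,0],"hand":1}]' >/dev/null; python3 d.py -78 324 78
```

```text
t 12.62 stand mm [-78.1 320.8  77.7] F(stand) [0.1 1.2 1. ] op mm 87.1 grip 0.0 j6 30
xyz [ 3.2  0.1 -0.3] rot [-0.004  0.003 -0.007]
t 13.25 stand mm [-76.2 323.5  80.8] F(stand) [-2.7 -0.3  5.1] op mm 61.2 grip 29.9 j6 30
xyz [ 0.5 -1.8  2.8] rot [ 0.001 -0.001 -0.005]
```

```bash

python3 -m handwheel '[{"xyz":[0,0,-20],"delta_rot":[0,0,0],"hand":1},{"xyz":[0,0,-60],"delta_rot":[0,0,0],"hand":1},{"xyz":[0,0,-110],"delta_rot":[0,0,0],"hand":1},{"xyz":[0,0,-160],"delta_rot":[0,0,0],"hand":1},{"xyz":[0,0,-205],"delta_rot":[0,0,0],"hand":1}]' >/dev/null; python3 d.py 0 0 285
python3 -m handwheel '[{"xyz":[-40,10,0],"delta_rot":[0,0,0],"hand":1},{"xyz":[-80,20,0],"delta_rot":[0,0,0],"hand":1},{"xyz":[-120,30,0],"delta_rot":[0,0,0],"hand":1},{"xyz":[-160,40,0],"delta_rot":[0,0,0],"hand":1},{"xyz":[-200,50,0],"delta_rot":[0,0,0],"hand":1}]' >/dev/null; python3 d.py 0 0 285
```

```text
t 13.88 stand mm [-76.5 323.2 286.1] F(stand) [-0.2  0.4 -2.1] op mm 60.7 grip 29.9 j6 30
xyz [-322.8   78.3    1.1] rot [ 0.001 -0.    -0.006]
t 14.5 stand mm [-27.6 121.7 284.2] F(stand) [ 1.1  0.1 -1.4] op mm 61.0 grip 29.9 j6 10
xyz [-121.5   28.3   -0.8] rot [-0.     0.    -0.005]
```

```bash

python3 -m handwheel '[{"xyz":[-40,10,0],"delta_rot":[0,0,-0.005],"hand":1},{"xyz":[-80,19,0],"delta_rot":[0,0,-0.005],"hand":1},{"xyz":[-115,27,0],"delta_rot":[0,0,-0.005],"hand":1},{"xyz":[-121,28,0],"delta_rot":[0,0,-0.005],"hand":1},{"xyz":[-121,28,0],"delta_rot":[0,0,-0.005],"hand":1}]' >/dev/null; python3 d.py 0 0 285
python3 - <<'E'
from h import *
a=vision.capture("side")
cv2.imwrite("pics/c6.png",cv2.resize(a[120:280,220:420,::-1],(600,480)))
h=hsv(a);g=(h[...,0]>55)&(h[...,0]<85)&(h[...,1]>120)&(h[...,2]>40)
R=np.array([[.9962,.0872],[-.0872,.9962]]);O=[.5598,.0284]
for m,s,c in blobs(g,60):print("green",s,c.round(1), "expected centroid px",proj("side",[[.5598,.0284,.256]]))
E
```

```text
t 15.12 stand mm [ -0.6   1.9 284.2] F(stand) [ 0.3 -0.3 -1.7] op mm 61.0 grip 29.9 j6 -3
xyz [-1.9  0.6 -0.8] rot [-0.001 -0.001 -0.002]
green [ 296  147   29   50 1111] [309.9 172.3] expected centroid px [[310.29815386 170.61816416]]
```

View pics/c6.png

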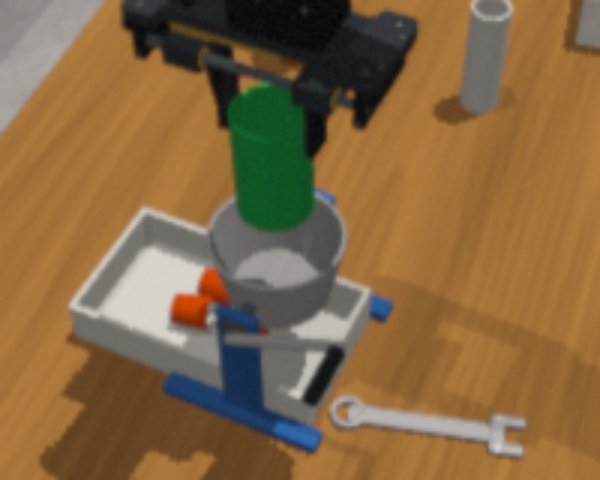

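The picture shows the green cup hanging upright over the empty pot, with two stoppers in the tray and a hint of red under the pot at crop (258,330), likely the third. I'll lower the cup.

```bash

python3 -m handwheel '[{"xyz":[-1,0,25],"delta_rot":[0,0,0],"hand":1},{"xyz":[-2,0,50],"delta_rot":[0,0,0],"hand":1},{"xyz":[-2,0,75],"delta_rot":[0,0,0],"hand":1},{"xyz":[-2,0,90],"delta_rot":[0,0,0],"hand":1},{"xyz":[-2,0,100],"delta_rot":[0,0,0],"hand":1}]' >/dev/null; python3 d.py 0 0 174
python3 -m handwheel '[{"xyz":[0,0,2],"delta_rot":[0,0,0],"hand":1},{"xyz":[0,0,4],"delta_rot":[0,0,0],"hand":1},{"xyz":[0,0,6],"delta_rot":[0,0,0],"hand":1},{"xyz":[0,0,7],"delta_rot":[0,0,0],"hand":1},{"xyz":[0,0,7],"delta_rot":[0,0,0],"hand":1}]' >/dev/null; python3 d.py 0 0 174
```

```text
t 15.8 stand mm [ -0.4   0.7 183.9] F(stand) [-0.5 -0.9 -1.7] op mm 60.8 grip 29.9 j6 -3
xyz [-0.7  0.4  9.9] rot [-0. -0.  0.]
t 16.43 stand mm [ -0.2  -0.2 177.7] F(stand) [ 1.1  1.3 -2.4] op mm 60.8 grip 29.9 j6 -3
xyz [0.2 0.2 3.7] rot [ 0.    -0.    -0.001]
```

```bash

python3 -m handwheel '[{"xyz":[0,0,1],"delta_rot":[0,0,0],"hand":1},{"xyz":[0,0,2],"delta_rot":[0,0,0],"hand":1},{"xyz":[0,0,3],"delta_rot":[0,0,0],"hand":1},{"xyz":[0,0,3.5],"delta_rot":[0,0,0],"hand":1},{"xyz":[0,0,4],"delta_rot":[0,0,0],"hand":1}]' >/dev/null; python3 d.py 0 0 174
python3 -m handwheel '[{"xyz":[0,0,0.5],"delta_rot":[0,0,0],"hand":1},{"xyz":[0,0,1],"delta_rot":[0,0,0],"hand":1},{"xyz":[0,0,1.5],"delta_rot":[0,0,0],"hand":1},{"xyz":[0,0,2],"delta_rot":[0,0,0],"hand":1},{"xyz":[0,0,2],"delta_rot":[0,0,0],"hand":1}]' >/dev/null; python3 d.py 0 0 174
```

```text
t 17.05 stand mm [-1.000e-01 -2.000e-01  1.753e+02] F(stand) [-2.7 -1.  12.7] op mm 61.1 grip 30.0 j6 -3
xyz [0.2 0.1 1.3] rot [ 0.001  0.    -0.001]
t 17.68 stand mm [ -0.   -0.2 175.2] F(stand) [-5.9  0.3 20.4] op mm 61.0 grip 30.1 j6 -3
xyz [0.2 0.  1.2] rot [ 0.002  0.    -0.001]
```

Contact came at the expected height, with 20 N upward, so the cup is on the pot floor. I'll ease off, release and go up.

```bash

python3 -m handwheel '[{"xyz":[0,0,-3],"delta_rot":[0,0,0],"hand":1},{"xyz":[0,0,-3],"delta_rot":[0,0,0],"hand":-0.7},{"xyz":[0,0,-3],"delta_rot":[0,0,0],"hand":-0.7},{"xyz":[0,0,-3],"delta_rot":[0,0,0],"hand":-0.7},{"xyz":[0,0,-3],"delta_rot":[0,0,0],"hand":-0.7}]' >/dev/null; python3 d.py 0 0 174
python3 -m handwheel '[{"xyz":[0,0,-10],"delta_rot":[0,0,0],"hand":-0.7},{"xyz":[0,0,-30],"delta_rot":[0,0,0],"hand":-0.7},{"xyz":[0,0,-60],"delta_rot":[0,0,0],"hand":-0.7},{"xyz":[0,0,-80],"delta_rot":[0,0,0],"hand":-0.7},{"xyz":[0,0,-90],"delta_rot":[0,0,0],"hand":-0.7}]' >/dev/null; python3 d.py -49 -393 266
python3 -m handwheel '[{"xyz":[-55,-6,0],"delta_rot":[0,0,0],"hand":-0.6},{"xyz":[-110,-13,0],"delta_rot":[0,0,0],"hand":-0.6},{"xyz":[-165,-20,0],"delta_rot":[0,0,0],"hand":-0.6},{"xyz":[-220,-27,0],"delta_rot":[0,0,0],"hand":-0.6},{"xyz":[-260,-33,0],"delta_rot":[0,0,0],"hand":-0.6}]' >/dev/null; python3 d.py -49 -393 266
python3 - <<'E'
from h import *
R=np.array([[.9962,-.0872],[.0872,.9962]]);O=np.array([.5598,.0284])
a=vision.capture("top");s=vision.capture("side")
cv2.imwrite("pics/c7.png",np.hstack([cv2.resize(s[90:250,260:440,::-1],(400,356)),cv2.resize(a[150:250,270:480,::-1],None,fx=1.9,fy=3.56,interpolation=cv2.INTER_CUBIC)]))
for n,im in(("top",a),("side",s)):
    h=hsv(im);g=(h[...,0]>55)&(h[...,0]<85)&(h[...,1]>120)&(h[...,2]>40)
    for m,st,c in blobs(g,60):f=rim(n,m,.193,.031);print(n,"green",st,f,"stand",(f[0]-O)@R)
    w=(h[...,1]<60)&(h[...,2]>80)
    for m,st,c in blobs(w,60):
        P=onz(n,[c],.1)[0]
        if np.hypot(*(P-[.477,-.36]))<.06:f=rim(n,m,.128,.021);print(n,"narrow",st,f,"stand",(f[0]-O)@R)
E
```

```text
t 18.3 stand mm [ -0.3  -0.2 174.2] F(stand) [-0.3  0.2  0.2] op mm 73.5 grip 0.0 j6 -3
xyz [0.2 0.3 0.2] rot [-0.    -0.    -0.001]
t 18.93 stand mm [ 4.000e-01 -2.000e-01  2.665e+02] F(stand) [-0.4  0.8 -0.3] op mm 73.9 grip 0.0 j6 -3
xyz [-392.9  -49.1    0.4] rot [ 0.003  0.    -0.001]
t 19.55 stand mm [ -34.1 -262.4  264.4] F(stand) [ 0.3  0.4 -0.1] op mm 69.8 grip 0.0 j6 -31
xyz [-130.6  -14.6   -1.6] rot [-0.    -0.    -0.002]
top green [304 173  20  22 361] (array([0.55615932, 0.0326559 ]), np.float64(0.0021248818296990676), 30) stand [-0.00325573  0.0045572 ]
side green [299 181  26  34 741] (array([0.55814683, 0.03236053]), np.float64(0.0015122151086416275), 46) stand [-0.00130153  0.00408963]
side narrow [374 119  17  39 461] (array([ 0.47427465, -0.3482127 ]), np.float64(0.014356836984205755), 45) stand [-0.11804098 -0.36772376]
```

View pics/c7.png

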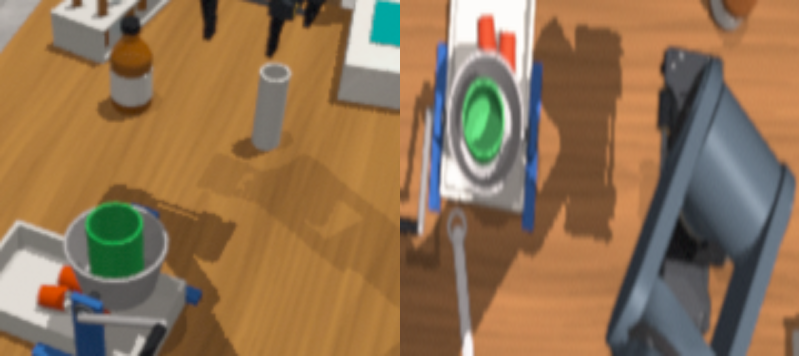

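The green cup stands inside the pot, at crop (115,240) in the side view and (483,118) in the top view. The white cup's rim centre is at side crop (275,73), under the approaching gripper.

```bash
python3 - <<'E'
from h import *
S=np.array([[.9962,.0872],[-.0872,.9962]]);O=np.array([.5598,.0284])
p=onz("side",[[383.4,122.5]],.128)[0];print("narrow side rim",p,"stand",(p-O)@S,"top fit stand",(np.array([.4781,-.3609])-O)@S)
def c(x,y):return [260+(x+.5)*.45-.5,90+(y+.5)*160/356-.5]
for q in((115,223),(116,240)):print("green",(onz("side",[c(*q)],.193)[0]-O)@S,"pot rim?",(onz("side",[c(*q)],.16)[0]-O)@S)
E
```

```text
narrow side rim [ 0.47648959 -0.36244485] stand [-0.04891216 -0.39662431] top fit stand [-0.04744258 -0.3949449 ]
green [-0.00181936  0.00099976] pot rim? [ 0.0122949  -0.02563236]
green [-0.01355512  0.02222427] pot rim? [-5.23328543e-06 -3.38717118e-03]
```

```bash

python3 -m handwheel '[{"xyz":[-45,-5,0],"delta_rot":[0,0,0],"hand":-0.7},{"xyz":[-90,-10,0],"delta_rot":[0,0,0],"hand":-0.7},{"xyz":[-125,-14,0],"delta_rot":[0,0,0],"hand":-0.7},{"xyz":[-133,-15,0],"delta_rot":[0,0,0],"hand":-0.7},{"xyz":[-133,-15,20],"delta_rot":[0,0,0],"hand":-0.7}]' >/dev/null; python3 d.py -48.5 -395.5 107
```

```text
t 20.27 stand mm [ -47.6 -393.2  245.6] F(stand) [ 0.   0.6 -1.4] op mm 74.1 grip 0.0 j6 -43
xyz [ -2.2  -1.3 138.6] rot [ 0.003  0.001 -0.001]
```

```bash

python3 -m handwheel '[{"xyz":[-2,-1,35],"delta_rot":[0,0,0],"hand":-0.7},{"xyz":[-2,-1,70],"delta_rot":[0,0,0],"hand":-0.7},{"xyz":[-2,-1,105],"delta_rot":[0,0,0],"hand":-0.7},{"xyz":[-2,-1,130],"delta_rot":[0,0,0],"hand":-0.7},{"xyz":[-2,-1,138],"delta_rot":[0,0,0],"hand":-0.7}]' >/dev/null; python3 d.py -48.5 -395.5 107
python3 -m handwheel '[{"xyz":[0,0,0],"delta_rot":[0,0,0],"hand":-0.3},{"xyz":[0,0,0],"delta_rot":[0,0,0],"hand":0.2},{"xyz":[0,0,0],"delta_rot":[0,0,0],"hand":1},{"xyz":[0,0,0],"delta_rot":[0,0,0],"hand":1},{"xyz":[0,0,0],"delta_rot":[0,0,0],"hand":1}]' >/dev/null; python3 d.py
python3 -m handwheel '[{"xyz":[0,0,0],"delta_rot":[0,0,0],"hand":1},{"xyz":[0,0,-30],"delta_rot":[0,0,0],"hand":1},{"xyz":[0,0,-80],"delta_rot":[0,0,0],"hand":1},{"xyz":[0,0,-140],"delta_rot":[0,0,0],"hand":1},{"xyz":[0,0,-200],"delta_rot":[0,0,0],"hand":1}]' >/dev/null; python3 d.py -1 1 330
```

```text
t 20.9 stand mm [ -50.2 -392.5  104.9] F(stand) [-0.4  0.  -0. ] op mm 73.9 grip 0.0 j6 -43
xyz [-3.   1.7 -2.1] rot [-0.003 -0.004  0.   ]
t 21.52 stand mm [ -48.9 -395.6  107.3] F(stand) [0.4 1.5 3.4] op mm 41.2 grip 30.0 j6 -43
t 22.15 stand mm [ -50.4 -394.6  307.4] F(stand) [ 0.6 -1.8 -1.5] op mm 41.7 grip 30.0 j6 -43
xyz [395.7  49.  -22.1] rot [-0.002 -0.002 -0.001]
```

```bash

python3 -m handwheel '[{"xyz":[45,5,-10],"delta_rot":[0,0,0],"hand":1},{"xyz":[90,11,-22],"delta_rot":[0,0,0],"hand":1},{"xyz":[135,16,-22],"delta_rot":[0,0,0],"hand":1},{"xyz":[180,22,-22],"delta_rot":[0,0,0],"hand":1},{"xyz":[225,28,-22],"delta_rot":[0,0,0],"hand":1}]' >/dev/null; python3 d.py -1 1 330
python3 -m handwheel '[{"xyz":[45,5,0],"delta_rot":[0,0,0],"hand":1},{"xyz":[90,11,0],"delta_rot":[0,0,0],"hand":1},{"xyz":[130,16,0],"delta_rot":[0,0,0],"hand":1},{"xyz":[160,20,0],"delta_rot":[0,0,0],"hand":1},{"xyz":[170,21,0],"delta_rot":[0,0,0],"hand":1}]' >/dev/null; python3 d.py -1 1 330
python3 -m handwheel '[{"xyz":[0,0,0],"delta_rot":[0,0,0],"hand":1},{"xyz":[0,0,0],"delta_rot":[0,0,0],"hand":1},{"xyz":[0,0,0],"delta_rot":[0,0,0],"hand":1},{"xyz":[0,0,0],"delta_rot":[0,0,0],"hand":1},{"xyz":[0,0,0],"delta_rot":[0,0,0],"hand":1}]' >/dev/null; python3 d.py -1 1 330
python3 - <<'E'
from h import *
s=vision.capture("side");cv2.imwrite("pics/c8.png",cv2.resize(s[100:250,235:395,::-1],(640,600),interpolation=cv2.INTER_CUBIC))
h=hsv(s);g=(h[...,0]>55)&(h[...,0]<85)&(h[...,1]>120)&(h[...,2]>40)
for m,st,c in blobs(g,60):
    ys,xs=np.where(m);print("green",st,"left/right mid px, rows:",[(y,xs[ys==y].min(),xs[ys==y].max()) for y in (186,190,195,200,205)])
E
```

```text
t 22.77 stand mm [ -22.1 -168.6  327.8] F(stand) [ 1.4 -0.4 -0.8] op mm 41.4 grip 30.0 j6 -22
xyz [169.6  20.9  -2.1] rot [-0.002 -0.001 -0.001]
t 23.4 stand mm [ -1.    1.2 327.8] F(stand) [ 0.2 -0.1 -1.3] op mm 41.9 grip 30.0 j6 -3
xyz [-0.2 -0.  -2.2] rot [-0.002  0.     0.002]
t 24.02 stand mm [-2.000e-01 -6.000e-01  3.286e+02] F(stand) [ 0.3  0.6 -0.1] op mm 41.3 grip 30.0 j6 -3
xyz [ 1.6 -0.8 -1.4] rot [ 0.     0.    -0.001]
green [299 184  26  31 680] left/right mid px, rows: [(186, np.int64(301), np.int64(322)), (190, np.int64(299), np.int64(323)), (195, np.int64(299), np.int64(323)), (200, np.int64(300), np.int64(323)), (205, np.int64(300), np.int64(323))]
```

View pics/c8.png

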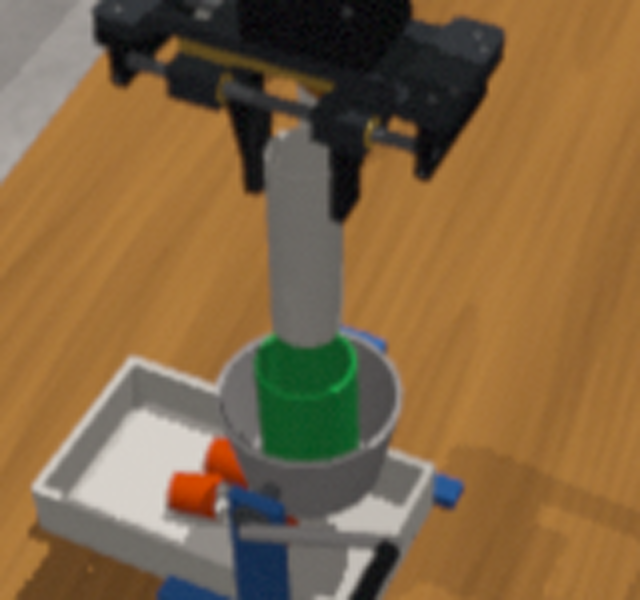

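The white cup hangs upright with the centre of its bottom at crop (306,326). The green rim centre is at about (306,364). I'll compare the two.

```bash
python3 - <<'E'
from h import *
S=np.array([[.9962,.0872],[-.0872,.9962]]);O=np.array([.5598,.0284])
f=lambda x,y,z:((onz("side",[[235+(x+.5)/4-.5,100+(y+.5)/4-.5]],z)[0]-O)@S*1000).round(1)
print("green",f(306,364,.193),"white bottom",f(306.5,326,.2213),"1px crop row",f(306,365,.193)-f(306,364,.193))
# predicted crop outlines
t=np.linspace(0,2*np.pi,60)
def ell(c,z,r):
    w=np.c_[np.array(c)/1000@S.T+O+r*np.c_[np.cos(t),np.sin(t)],np.full(60,z)];p=(proj("side",w)+.5-[235,100])*4-.5
    return p.min(0).round(),p.max(0).round()
print("green rim @(0,0)",ell([0,0],.193,.031),"white bottom @(0,0)",ell([0,0],.2213,.021),"pot rim",ell([0,0],.16,.058))
E
```

```text
green [-2.   3.3] white bottom [-1.1 -0.8] 1px crop row [-0.4  0.7]
green rim @(0,0) (array([253., 322.]), array([357., 398.])) white bottom @(0,0) (array([268., 301.]), array([340., 353.])) pot rim (array([212., 327.]), array([401., 470.]))
```

```bash

python3 -m handwheel '[{"xyz":[3,-1,5],"delta_rot":[0,0,0],"hand":1},{"xyz":[3,-1,18],"delta_rot":[0,0,0],"hand":1},{"xyz":[3,-1,28],"delta_rot":[0,0,0],"hand":1},{"xyz":[3,-1,38],"delta_rot":[0,0,0],"hand":1},{"xyz":[3,-1,48],"delta_rot":[0,0,0],"hand":1}]' >/dev/null; python3 d.py -1 2 207
python3 - <<'E'
from h import *
s=vision.capture("side");cv2.imwrite("pics/c9.png",cv2.resize(s[140:240,255:375,::-1],(600,500),interpolation=cv2.INTER_CUBIC))
E
```

```text
t 24.7 stand mm [ -1.3   2.8 279.6] F(stand) [-0.   0.1 -1.1] op mm 41.2 grip 30.0 j6 -3
xyz [-0.8  0.3 72.6] rot [-0.     0.    -0.001]
```

View pics/c9.png

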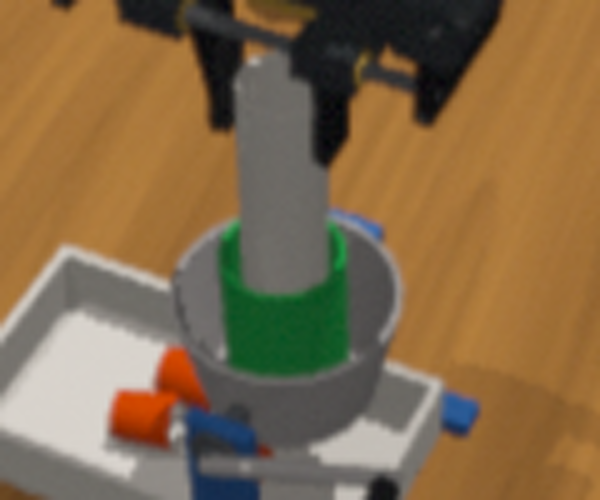

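The white cup is about 20 mm inside the green one, centred sideways at crop (284 vs 284) with no contact force. I'll keep lowering.

```bash

python3 -m handwheel '[{"xyz":[0,0,13],"delta_rot":[0,0,0],"hand":1},{"xyz":[0,0,26],"delta_rot":[0,0,0],"hand":1},{"xyz":[0,0,40],"delta_rot":[0,0,0],"hand":1},{"xyz":[0,0,53],"delta_rot":[0,0,0],"hand":1},{"xyz":[0,0,64],"delta_rot":[0,0,0],"hand":1}]' >/dev/null; python3 d.py -1 2 207
python3 -m handwheel '[{"xyz":[0,0,1],"delta_rot":[0,0,0],"hand":1},{"xyz":[0,0,3],"delta_rot":[0,0,0],"hand":1},{"xyz":[0,0,4],"delta_rot":[0,0,0],"hand":1},{"xyz":[0,0,5],"delta_rot":[0,0,0],"hand":1},{"xyz":[0,0,6],"delta_rot":[0,0,0],"hand":1}]' >/dev/null; python3 d.py -1 2 207
```

```text
t 25.38 stand mm [ -1.4   2.8 215.5] F(stand) [ 0.5  0.4 -0.5] op mm 41.6 grip 30.0 j6 -3
xyz [-0.8  0.5  8.5] rot [-0.001 -0.    -0.001]
t 26.0 stand mm [ -1.2   2.8 210.7] F(stand) [ 0.3  1.3 -0.5] op mm 41.4 grip 30.0 j6 -3
xyz [-0.8  0.2  3.7] rot [ 0.     0.    -0.001]
```

```bash

python3 -m handwheel '[{"xyz":[0,0,1],"delta_rot":[0,0,0],"hand":1},{"xyz":[0,0,2],"delta_rot":[0,0,0],"hand":1},{"xyz":[0,0,3],"delta_rot":[0,0,0],"hand":1},{"xyz":[0,0,4],"delta_rot":[0,0,0],"hand":1},{"xyz":[0,0,4],"delta_rot":[0,0,0],"hand":1}]' >/dev/null; python3 d.py -1 2 207
```

```text
t 26.62 stand mm [ -1.    2.8 207.5] F(stand) [-0.1  0.5  5.3] op mm 41.5 grip 29.9 j6 -3
xyz [-0.8  0.   0.5] rot [ 0.001  0.    -0.001]
```

```bash

python3 -m handwheel '[{"xyz":[0,0,0.5],"delta_rot":[0,0,0],"hand":1},{"xyz":[0,0,1],"delta_rot":[0,0,0],"hand":1},{"xyz":[0,0,1.5],"delta_rot":[0,0,0],"hand":1},{"xyz":[0,0,1.5],"delta_rot":[0,0,0],"hand":1},{"xyz":[0,0,1.5],"delta_rot":[0,0,0],"hand":1}]' >/dev/null; python3 d.py
python3 -m handwheel '[{"xyz":[0,0,-1],"delta_rot":[0,0,0],"hand":1},{"xyz":[0,0,-1],"delta_rot":[0,0,0],"hand":-0.5},{"xyz":[0,0,-1],"delta_rot":[0,0,0],"hand":-0.5},{"xyz":[0,0,-1],"delta_rot":[0,0,0],"hand":-0.5},{"xyz":[0,0,-1],"delta_rot":[0,0,0],"hand":-0.5}]' >/dev/null; python3 d.py
python3 -m handwheel '[{"xyz":[0,0,-10],"delta_rot":[0,0,0],"hand":-0.5},{"xyz":[0,0,-30],"delta_rot":[0,0,0],"hand":-0.5},{"xyz":[0,0,-60],"delta_rot":[0,0,0],"hand":-0.5},{"xyz":[0,0,-100],"delta_rot":[0,0,0],"hand":-0.5},{"xyz":[0,0,-120],"delta_rot":[0,0,0],"hand":-0.5}]' >/dev/null
python3 -m handwheel '[{"xyz":[-50,0,0],"delta_rot":[0,0,0],"hand":-0.5},{"xyz":[-100,0,0],"delta_rot":[0,0,0],"hand":-0.5},{"xyz":[-150,0,0],"delta_rot":[0,0,0],"hand":-0.5},{"xyz":[-200,0,0],"delta_rot":[0,0,0],"hand":-0.5},{"xyz":[-230,0,0],"delta_rot":[0,0,0],"hand":-0.5}]' >/dev/null; python3 d.py
python3 - <<'E'
from h import *
s=vision.capture("side");a=vision.capture("top")
cv2.imwrite("pics/c10.png",np.hstack([cv2.resize(s[150:270,235:355,::-1],(400,400),interpolation=cv2.INTER_CUBIC),cv2.resize(a[120:220,260:360,::-1],(400,400),interpolation=cv2.INTER_CUBIC)]))
E
```

```text
t 27.25 stand mm [ -0.5   2.8 207.2] F(stand) [-1.6 -0.3  9.7] op mm 41.3 grip 29.9 j6 -3
t 27.88 stand mm [ -1.4   2.8 205.7] F(stand) [ 0.4 -0.5  0.6] op mm 64.3 grip 0.0 j6 -3
t 29.12 stand mm [  -1.5 -229.7  326.8] F(stand) [ 0.  -0.2  0.1] op mm 65.6 grip 0.0 j6 -26
```

View pics/c10.png

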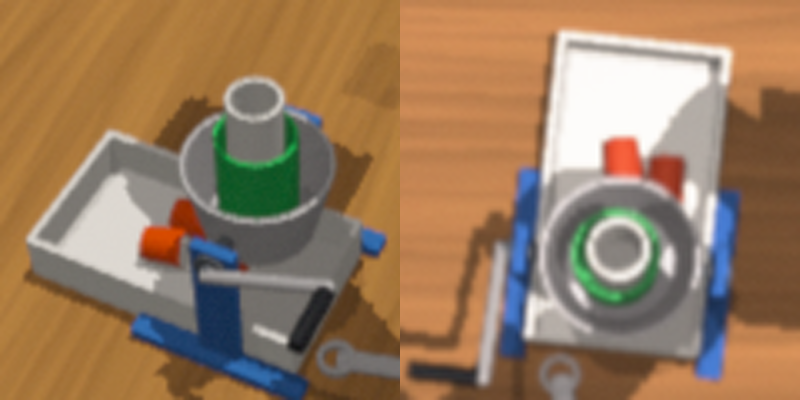

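Both cups stand upright and nested in the upright pot. Two stoppers are in plain view in the tray, and a trace of red below the pot at side crop (240,268) fits the third lying underneath. The pot was seen empty before the cups went in. I'll hand in.

```bash
python3 -c "
from rig import workorder
print(workorder.hand_in())"
```

```text
the job is handed in; nothing more can be done
None
```

The job is handed in at about 29 s of the 72 s allowed: the pot was emptied and swung back upright, and the green cup and then the white cup were set down in it without being dropped; two stoppers are plainly in the tray, the third shows only as a trace of red under the pot, and no verdict came back.

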